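# Slide the letter gauge out over the customer's edge

## Robot

A 6-joint arm with a two-finger parallel gripper is mounted at the origin on the work surface. World frame = base frame: x ahead of the robot, y to its left, z up, the work surface at z = 0. Lengths are in m, angles in rad, forces in N, time in s.
With the tool pointing down it reaches from about 0.35 to 0.925 m from the base axis. Payload 6.4 kg.
Tool frame: the origin (TCP) lies at the very end of the fingers, on their centre line; the grasp point (between the pads) lies 19 mm behind it; z points along the fingers, y is the line along which they close (so a half turn about z gives the same grasp; the last joint's range is limited). The gripper opens to 85 mm and grips with 20 to 120 N. Pads are 22 mm wide; open, the fingers measure 114 mm over their backs; the gripper's body (76 mm by 85 mm) begins 54 mm behind the grasp point. The pads swing forward as they close: fully open they stand 13 mm farther back than shut.
Start: joints at [-1.44, 0.245, 1.558, -0, 1.339, -0.174], TCP at [0.195, -0.62, 0.203] pointing down, gripper open.
Joint ranges: [-3.13, 3.13], [-1.02, 2.26], [0.13, 2.54], [-0.95, 4.09], [0.21, 2.88], [-2.74, 2.74]. Speed limits (rad/s): [2.57, 2.57, 3.14, 3.14, 3.14, 3.14].

## Interface

Orientations are given as [roll, pitch, yaw] about the fixed x, y, z axes, in that order (R = Rz(yaw) Ry(pitch) Rx(roll)).
In Python, from station import read_state, vision, job gives the robot as it stands.
- The arm moves only by the tool drive_tool, never from a script. Its argument "steps" is text: rows parted by semicolons, each of 7 numbers parted by spaces: the shift along the tool's x, y, z in m, then the turn, a rotation vector about the tool's x, y, z in degrees, then the opening in per cent of the stroke, from 0 (shut) to 100 (fully open). A call has 1 to 20 rows; each row shifts and turns the commanded pose from where the row before left it, along the tool's axes as they then stand; what a row does not reach is not made up. A row lasts 1/12 s, in which the tool goes at most 41.7 mm and 7.16 degrees, less where a joint would pass 70% of its speed; a pose out of reach is approached as far as the arm can. A call with a gripper value outside its range is refused whole. The fingers move at their own pace and stop on an object; "force" is the grip in N (left out, the last holds). Time passes only in rows, so rows that do not move let the fingers close. It gives the time, the measured TCP pose, the force, the opening and the grip force at its end, in the units of the state.
- read_state(): the state, without advancing time (a new reading comes with each control period).
- vision.snapshot(name): name is "side" or "top" or "wrist"; returns a dict with "image" (384x512x3 uint8, red, green, blue), "z_map" (384x512 float32, m along the optical axis (not along the pixel's ray), 0 where there is no reading), "K" (3x3 intrinsics, pixels), "R" (3x3) and "t" (3): a world point X has camera coordinates R X + t; the wrist camera has in their place "T_tool_cam" (4x4, takes a point from camera to tool coordinates, whose origin is the TCP and whose axes are the flange's). Camera axes: x right, y down, z forward; pixel columns grow to the right and rows downward; lengths in m; the calibration is good to about 2 mm. A picture is of the moment at which its call begins: read the wrist's pose just before it.
- job.close_job(): hands the job in; it is judged then, once.
The state is a dict: "time": time; "qpos": joint angles; "dq": joint speeds; "tau": joint torques, N m; "eef_pos": TCP position; "tcp_rot": TCP orientation; "force": force on the tool from outside, world axes, zero at the start; "torque": the same for the moment, N m; "width": finger opening in m; "finger_force": force on a finger pad.
Only numpy, scipy, OpenCV 4.12 (cv2) and the standard library are available. Lean on these libraries where they do the work, as an engineer would, in place of code of your own. Each camera call takes 0.05 s, during which the arm holds its last target. There are 200 camera calls.

## Task

Get the brass letter gauge ready for the customer using fingertips only, picking nothing up: first push the one lead seal lying in front of the gauge aside, leaving it on the shelf, so that the gauge can pass without touching it. Then slide the gauge along the shelf and out over the customer's edge (the long edge away from the robot) until the groove across the gauge lies right above that edge, with the gauge flat and square to the edge. Leave everything else where it is.

Things in the scene. Friction and masses are not known exactly. Their poses are not given: they have to be found in the camera images.
- shelf: low painted grey steel shelf fixed on the counter, 280 (x) x 600 (y) x 60 mm high, flat top without a rim; origin at the centre of its footprint on the counter, so its top is 60 mm above; its +x points away from the robot to the customer's edge
- shelf_edge (a point): middle of the customer's long edge of the shelf, level with the shelf's top; axes as the shelf's (+x outward over the edge, y along the edge)
- gauge: flat brass plate, 120 (x) x 56 (y) x 8 mm thick, about 0.3 to 0.6 kg, lying on the shelf, up to about 9 degrees askew; origin at the centre of its underside; +x points along its length towards the customer's end, near which the dark groove runs across it
- gauge_groove (a point): middle of the dark groove across the gauge's top, 20 mm from the gauge's centre towards its customer's end and 40 mm from that end; at the finish this point lies over the shelf's edge, so 40 mm overhang
- seal_way: dull grey lead seal disc, 28 mm across, 9 mm thick, 0.06 kg, lying flat on the shelf between the gauge and the customer's edge, in the gauge's way; origin at the centre of its underside
- seal_left: lead seal disc like the other, lying beside the gauge on the robot's left (shelf +y); to be left alone; origin at the centre of its underside
- seal_right: lead seal disc like the other, lying beside the gauge on the robot's right (shelf -y); to be left alone; origin at the centre of its underside
- press: black cast-iron hand press fixed near one end of the shelf, base 100 x 90 mm, 250 mm tall; origin at the centre of its underside; which end varies
- block: pale maple stamping block, 75 x 75 x 40 mm, loose near the other end of the shelf from the press; origin at the centre of its underside; to be left alone
- tong: copper sealing tong lying along the shelf's x at its +y end, about 150 x 44 x 12 mm; origin under its middle; to be left alone
- stamp: turned wooden hand stamp standing on the shelf at its -y end, 40 mm across, 73 mm tall; origin at the centre of its underside; to be left alone
Mind the look-alikes: they are no part of the job. What is shaped like the seal_way but purple or turquoise is not meant.

How it is judged:
By the outcome, as a careful person would: the job done as asked, in the order asked, and still so for the second after the job is handed in, with the robot touching nothing.
It also fails if it takes over 64 s, if anything falls off the work surface, if the arm or the gripper's body presses on something with over 40 N, if the wrist force passes 120 N, or if a joint passes its speed limit or range.

## Working session

There is one attempt and no reset: what is moved stays moved. The work goes in short steps, Python scripts to look and compute and a tool call to move; the robot and the scene stay as the last step left them, time stands still between calls to the robot, and variables do not carry over. Pictures are saved under pics/ and viewed, at most 10 in all, crops included, and the job is handed in when it is done.

Besides the shell and the picture viewer there is one more tool, called in YAML: its name, and indented under it one key for each argument. drive_tool: Moves the arm, as the interface text tells. Its arguments: {"type":"object","properties":{"steps":{"type":"string"},"force":{"type":"number"}},"required":["steps"]}

```bash
mkdir -p pics; ls; cat > h.py <<'E'
import numpy as np, cv2
from station import read_state, vision, job
def snap(n,fn=None):
    s=read_state(); d=vision.snapshot(n)
    if fn: cv2.imwrite('pics/'+fn,d['image'][:,:,::-1])
    np.savez('pics/'+n+'.npz',**{k:v for k,v in d.items()}); return s,d
def world(d,u,v,z):
    K,R,t=d['K'],d['R'],d['t']
    r=R.T@np.linalg.inv(K)@np.array([u,v,1.]); c=-R.T@t
    return c+r*(z-c[2])/r[2]
E
python3 - <<'E'
from h import *
s,d=snap('top','top0.png'); print(s['eef_pos'],s['tcp_rot'],s['time'],s['width']); print(d['K'],d['R'],d['t'])
E
```

```text
pics
[ 0.19496344 -0.61942128  0.20197782] [-3.13967058e+00 -3.47073643e-04  3.04752381e-01] 0.0 0.08569017658224756
[[439.12872504   0.         245.17587178]
 [  0.         439.12872504 190.84214295]
 [  0.           0.           1.        ]] [[ 0.01294836 -0.99990356  0.00502165]
 [-0.98964646 -0.01353313 -0.14288717]
 [ 0.14294135 -0.0031195  -0.98972624]] [0.00429731 0.58811897 1.10657324]
```

View pics/top0.png

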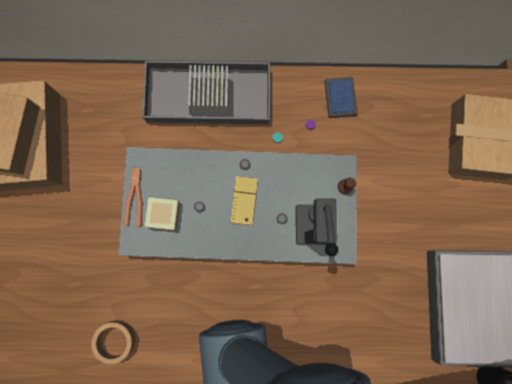

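The picture shows the shelf at u 122–357, v 150–263. The gauge is near (244,201), seal_way near (245,164), and the other seals at (199,207) and (282,219). The press is on the right and the block on the left. An enlarged crop comes next.

```bash
python3 - <<'E'
from h import *
im=cv2.imread('pics/top0.png')[140:270,180:300]
cv2.imwrite('pics/crop0.png',cv2.resize(im,None,fx=4.6,fy=4.6,interpolation=cv2.INTER_CUBIC))
d=dict(np.load('pics/top.npz'))
for n,u,v,z in [('way',245,164,.069),('left',199,207,.069),('right',282,219,.069),('g',244,201,.068),('eL',127,150,.06),('eR',357,155,.06),('nL',121,256,.06),('nR',357,264,.06)]: print(n,world(d,u,v,z).round(4))
I=d['image'].astype(int)
m=((I[...,0]-I[...,2])>50); m[:160]=0;m[235:]=0;m[:,:225]=0;m[:,265:]=0
ys,xs=np.where(m); P=np.array([world(d,u,v,.068)[:2] for u,v in zip(xs,ys)],np.float32)
r=cv2.minAreaRect(P*1000);print(r,len(P), P.mean(0))
# shelf edge line fit: z of points
K,R,t=d['K'],d['R'],d['t']; Z=d['z_map']
vv,uu=np.mgrid[:384,:512]
C=np.stack([(uu-K[0,2])/K[0,0]*Z,(vv-K[1,2])/K[1,1]*Z,Z],-1); W=(C-t)@R
sh=(abs(W[...,2]-.06)<.015)&(Z>0)
pts=[]
for u in range(140,340,5):
    col=np.where(sh[:,u])[0]
    col=col[(col>130)&(col<175)]
    if len(col): pts.append(world(d,u,col.min()-.5,.06)[:2])
pts=np.array(pts); p=np.polyfit(pts[:,1],pts[:,0],1); print('edge',p, (pts[:,0]-np.polyval(p,pts[:,1])).std())
for n,(u,v) in dict(g=(244,201),sh=(225,240)).items(): print(n,W[v,u])
E
```

```text
way [0.654  0.0136 0.069 ]
left [0.5411 0.1289 0.069 ]
right [ 0.5134 -0.082   0.069 ]
g [0.5581 0.0149 0.068 ]
eL [0.6888 0.3216 0.06  ]
eR [ 0.6839 -0.2784  0.06  ]
nL [0.4154 0.3226 0.06  ]
nR [ 0.4032 -0.2718  0.06  ]
((560.2985229492188, 15.39146614074707), (55.395240783691406, 119.98023986816406), 83.89559173583984) 1003 [0.5599752  0.01561943]
edge [0.02376018 0.69086186] 0.0011273087566898829
g [0.5580198  0.01486349 0.06862404]
sh [0.4589864  0.0617597  0.05769807]
```

View pics/crop0.png

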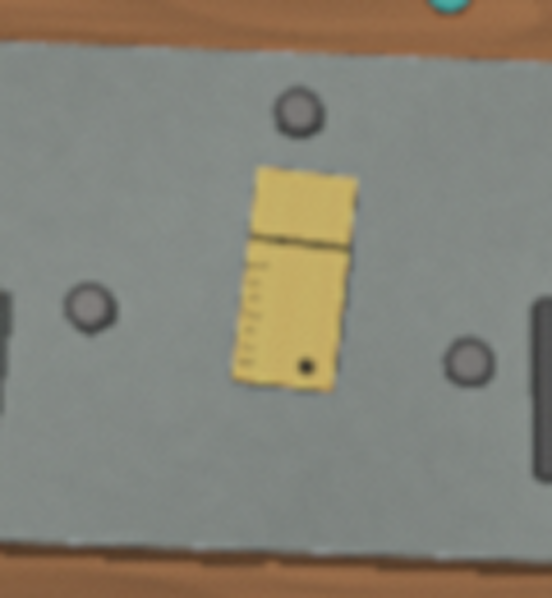

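The gauge centre is at (0.560, 0.015), heading −6.1°. Its measured outline of 55×120 mm matches the given size. The edge line is x = 0.691 + 0.024y, so the shelf yaw is −1.4°, and seal_way is at (0.654, 0.014). I'll lift first, then swing over.

drive_tool:
  steps: "0 0 -0.037 0 0 0 16;0 0 -0.037 0 0 0 16;0 0 -0.037 0 0 0 16;0 0 -0.037 0 0 0 16;0 0 -0.037 0 0 0 16;0 0 -0.037 0 0 0 16;0 0 0 0 0 0 16"

```text
time: 0.63
eef_pos: [0.1954, -0.6218, 0.4348]
tcp_rot: [3.128, 0.002, 0.305]
force: [0.5, -0.2, 2.5]
width: 0.0139
finger_force: 0.0
```

drive_tool:
  steps: "0.0209 -0.0248 0 0 0 0 16;0.0209 -0.0248 0 0 0 0 16;0.0209 -0.0248 0 0 0 0 16;0.0209 -0.0248 0 0 0 0 16;0.0209 -0.0248 0 0 0 0 16;0.0209 -0.0248 0 0 0 0 16;0.0209 -0.0248 0 0 0 0 16;0.0209 -0.0248 0 0 0 0 16;0.0209 -0.0248 0 0 0 0 16;0.0209 -0.0248 0 0 0 0 16;0.0209 -0.0248 0 0 0 0 16;0.0209 -0.0248 0 0 0 0 16;0.0209 -0.0248 0 0 0 0 16;0.0209 -0.0248 0 0 0 0 16;0.0209 -0.0248 0 0 0 0 16;0.0209 -0.0248 0 0 0 0 16;0.0209 -0.0248 0 0 0 0 16;0.0209 -0.0248 0 0 0 0 16;0 0 0 0 0 0 16"

```text
time: 2.22
eef_pos: [0.4208, -0.0771, 0.4245]
tcp_rot: [-3.14, -0.001, 0.312]
force: [1.2, 0.2, 0.8]
width: 0.0137
finger_force: 0.0
```

drive_tool:
  steps: "0 0 0 0 0 -6.5 16;0 0 0 0 0 -6.5 16;0 0 0 0 0 -6.5 16;0 0 0 0 0 -6.5 16;0 0 0 0 0 -6.5 16;0 0 0 0 0 -6.5 16;0 0 0 0 0 -6.5 16;0 0 0 0 0 -6.5 16;0 0 0 0 0 -6.5 16;0 0 0 0 0 -6.5 16;0 0 0 0 0 -6.2 16;0 0 0 0 0 0 16;0 0 0 0 0 0 16"

```text
time: 3.3
eef_pos: [0.4198, -0.0815, 0.4246]
tcp_rot: [-3.141, -0.0, 1.544]
force: [-0.4, 0.4, 0.6]
width: 0.0139
finger_force: 0.0
```

drive_tool:
  steps: "0.0078 0.0293 0 0 0 0 16;0.0078 0.0293 0 0 0 0 16;0.0078 0.0293 0 0 0 0 16;0.0078 0.0293 0 0 0 0 16;0.0078 0.0293 0 0 0 0 16;0.0078 0.0293 0 0 0 0 16;0.0078 0.0293 0 0 0 0 16;0.0078 0.0293 0 0 0 0 16;0 0 0.032 0 0 0 16;0 0 0.032 0 0 0 16;0 0 0.032 0 0 0 16;0 0 0.032 0 0 0 16;0 0 0.032 0 0 0 16;0 0 0.032 0 0 0 16;0 0 0.032 0 0 0 16;0 0 0.032 0 0 0 16;0 0 0.032 0 0 0 16;0 0 0 0 0 0 16;0 0 0 0 0 0 16"

```text
time: 4.88
eef_pos: [0.6543, -0.0243, 0.135]
tcp_rot: [-3.137, -0.001, 1.546]
force: [0.3, -0.1, -0.5]
width: 0.0138
finger_force: 0.0
```

```bash
python3 - <<'E'
from h import *
s,d=snap('wrist','w0.png'); print(s['eef_pos'],s['tcp_rot'],s['force']); print(d['K'],d['T_tool_cam'])
E
```

```text
[ 0.65427915 -0.0242673   0.1350474 ] [-3.13688158e+00 -8.39187116e-04  1.54584577e+00] [ 0.29581669 -0.14226455 -0.49924904]
[[290.56679507   0.         258.67483534]
 [  0.         290.56679507 191.79755009]
 [  0.           0.           1.        ]] [[ 9.17761030e-04 -9.55714610e-01 -2.94293631e-01  7.54607668e-02]
 [ 9.99999488e-01  7.51372703e-04  6.78447198e-04  4.03758154e-04]
 [-4.27277698e-04 -2.94294103e-01  9.55714810e-01 -1.71664543e-01]
 [ 0.00000000e+00  0.00000000e+00  0.00000000e+00  1.00000000e+00]]
```

View pics/w0.png

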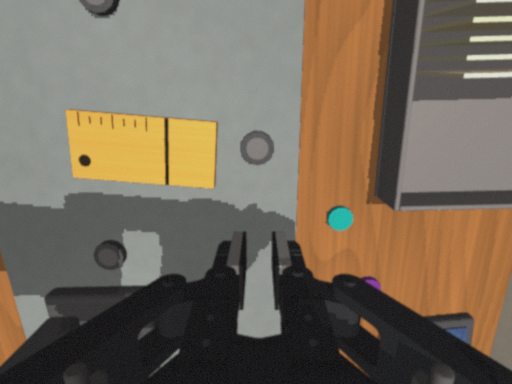

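The wrist view shows the seal at (257,148), between the fingers (about u 238–280). The gauge corners are at (67,110), (217,122), (215,187) and (73,178), and the shelf edge runs from (304,0) to (297,215).

```bash
cat >> h.py <<'E'
from scipy.spatial.transform import Rotation as Ro
def ww(s,d,u,v,z):
    T=np.eye(4);T[:3,:3]=Ro.from_euler('xyz',s['tcp_rot']).as_matrix();T[:3,3]=s['eef_pos'];T=T@d['T_tool_cam']
    r=T[:3,:3]@np.linalg.inv(d['K'])@np.array([u,v,1.]);c=T[:3,3]
    return (c+r*(z-c[2])/r[2])[:2].round(4)
E
python3 - <<'E'
from h import *
d=dict(np.load('pics/wrist.npz')); s=read_state()
print('seal',ww(s,d,257,147.5,.069),'edge',ww(s,d,304,0,.06),ww(s,d,297,215,.06))
print([ww(s,d,u,v,.068) for u,v in [(67,110),(217,122),(215,187),(73,178)]], 'groove',ww(s,d,166,151,.068))
E
```

```text
seal [0.6563 0.0151] edge [0.6941 0.123 ] [ 0.6915 -0.0493]
[array([0.5051, 0.0486]), array([0.6244, 0.0364]), array([ 0.6191, -0.0183]), array([ 0.498 , -0.0074])] groove [0.5804 0.0139]
```

drive_tool:
  steps: "0 0.002 0.02 0 0 0 16;0 0 0.02 0 0 0 16;0 0 0.015 0 0 0 16;0 0 0.008 0 0 0 16;0 0 0.004 0 0 0 16;0 0 0.002 0 0 0 16;0 0 0 0 0 0 16;0 0 0 0 0 0 16"

```text
time: 5.6
eef_pos: [0.6586, -0.0246, 0.0693]
tcp_rot: [3.14, 0.0, 1.547]
force: [-0.1, -0.5, 0.1]
width: 0.0134
finger_force: 0.0
```

drive_tool:
  steps: "0 -0.001 0.003 0 0 0 16;0 0 0.002 0 0 0 16;0 0 0.001 0 0 0 16;0 0 0 0 0 0 16;0 0 0 0 0 0 16"

```text
time: 6.02
eef_pos: [0.6567, -0.0244, 0.062]
tcp_rot: [-3.141, -0.0, 1.547]
force: [0.2, -0.1, -0.0]
width: 0.0136
finger_force: 0.0
```

drive_tool:
  steps: "0.005 0 0 0 0 0 16;0.005 0 0 0 0 0 16;0.005 0 0 0 0 0 16;0.005 0 0 0 0 0 16;0.005 0 0 0 0 0 16;0.005 0 0 0 0 0 16;0.005 0 0 0 0 0 16;0.005 0 0 0 0 0 16;0.005 0 0 0 0 0 16;0.005 0 0 0 0 0 16;0.005 0 0 0 0 0 16;0.005 0 0 0 0 0 16;0.005 0 0 0 0 0 16;0.005 0 0 0 0 0 16;0.005 0 0 0 0 0 16;0.005 0 0 0 0 0 16;0.005 0 0 0 0 0 16;0.004 0 0 0 0 0 16;0.002 0 0 0 0 0 16;0 0 0 0 0 0 16"

```text
time: 7.68
eef_pos: [0.6589, 0.067, 0.0621]
tcp_rot: [3.142, -0.0, 1.548]
force: [-0.2, -0.1, 0.3]
width: 0.0136
finger_force: 0.0
```

drive_tool:
  steps: "-0.005 0 0 0 0 0 16;-0.01 0 0 0 0 0 16;0 0 -0.03 0 0 0 16;0 0 -0.04 0 0 0 16;0 0 -0.04 0 0 0 16;0 0 -0.03 0 0 0 16;0 0 0 0 0 0 16;0 0 0 0 0 0 16"

```text
time: 8.35
eef_pos: [0.6601, 0.0503, 0.2053]
tcp_rot: [3.136, 0.001, 1.546]
force: [-0.3, 0.6, -0.6]
width: 0.0136
finger_force: 0.0
```

```bash
python3 - <<'E'
from h import *
s,d=snap('wrist','w1.png'); print(s['eef_pos'],s['tcp_rot'],s['force'])
E
```

```text
[0.6601357  0.05025784 0.20534542] [3.13585213e+00 6.49482769e-04 1.54649192e+00] [-0.31422055  0.61937562 -0.63337604]
```

View pics/w1.png

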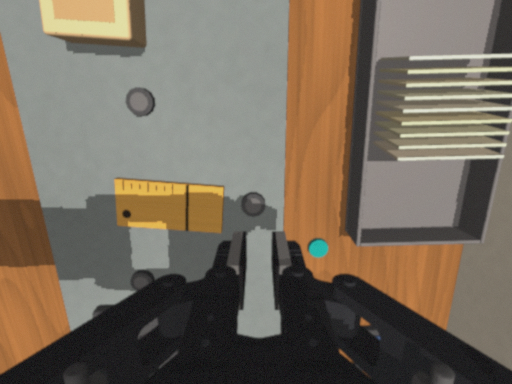

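```bash
python3 - <<'E'
from h import *
d=dict(np.load('pics/wrist.npz')); s=read_state()
print('seal',ww(s,d,253,203.5,.069)); print([ww(s,d,u,v,.068) for u,v in [(116,178),(224,187),(221,233),(118,226)]],'edge',ww(s,d,288,0,.06),ww(s,d,283,220,.06))
Z=d['z_map'];K=d['K'];T=d['T_tool_cam']
for u,v in [(240,235),(241,240),(239,250),(276,235),(275,240),(278,250)]:
    z=Z[v,u];print(u,v,(T@np.r_[np.linalg.inv(K)@[u,v,1]*z,1])[:3].round(4))
E
```

```text
seal [0.6524 0.0185]
[array([0.5045, 0.051 ]), array([0.6211, 0.0381]), array([ 0.6144, -0.017 ]), array([ 0.4973, -0.0054])] edge [0.6909 0.2172] [ 0.6865 -0.0059]
240 235 [ 0.0116 -0.0089 -0.0382]
241 240 [ 0.0115 -0.0081 -0.0435]
239 250 [ 0.0118 -0.0083 -0.0542]
276 235 [ 0.012   0.0092 -0.0389]
275 240 [ 0.0118  0.0084 -0.0441]
278 250 [ 0.0115  0.0093 -0.0536]
```

```bash
python3 - <<'E'
from h import *
d=dict(np.load('pics/wrist.npz')); s=read_state()
Z=d['z_map']
print(Z[222:244,240].round(3)); print(Z[222:244,278].round(3)); print(Z[222:244,234].round(3))
im=d['image'][190:320,190:330,::-1]
cv2.imwrite('pics/c1.png',cv2.resize(im,None,fx=4,fy=4,interpolation=cv2.INTER_CUBIC))
E
```

```text
[0.341 0.344 0.342 0.343 0.343 0.343 0.343 0.345 0.344 0.151 0.15  0.15
 0.147 0.146 0.145 0.144 0.143 0.142 0.141 0.139 0.139 0.137]
[0.342 0.342 0.342 0.343 0.344 0.345 0.344 0.346 0.345 0.15  0.149 0.15
 0.148 0.147 0.146 0.144 0.144 0.141 0.141 0.141 0.139 0.138]
[0.342 0.342 0.342 0.341 0.343 0.343 0.344 0.344 0.344 0.151 0.15  0.148
 0.147 0.146 0.146 0.145 0.144 0.143 0.141 0.14  0.139 0.138]
```

View pics/c1.png

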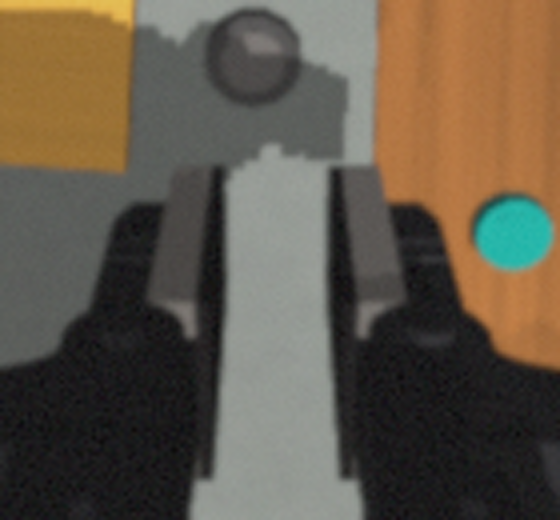

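The seal has not moved. The wrist depth shows the fingertips ending about 34 mm behind the reported TCP, while the same map puts the shelf at z = 0.061, which is correct. So the fingers passed over the seal. I'll go back and descend carefully, watching the force.

drive_tool:
  steps: "-0.025 0 0 0 0 0 16;-0.025 0 0 0 0 0 16;-0.0245 0 0 0 0 0 16;0 0 0.03 0 0 0 16;0 0 0.03 0 0 0 16;0 0 0.03 0 0 0 16;0 0 0.03 0 0 0 16;0 0 0.02 0 0 0 16;0 0 0.01 0 0 0 16;0 0 0.01 0 0 0 16;0 0 0.005 0 0 0 16;0 0 0.003 0 0 0 16;0 0 0 0 0 0 16;0 0 0 0 0 0 16"

```text
time: 9.57
eef_pos: [0.6577, -0.0231, 0.0353]
tcp_rot: [3.14, 0.0, 1.548]
force: [0.1, 1.3, -0.9]
width: 0.0138
finger_force: 0.0
```

drive_tool:
  steps: "0 0 0.0015 0 0 0 16;0 0 0.0015 0 0 0 16;0 0 0.0015 0 0 0 16;0 0 0 0 0 0 16;0 0 0 0 0 0 16"

```text
time: 9.98
eef_pos: [0.6577, -0.023, 0.0321]
tcp_rot: [3.14, 0.0, 1.548]
force: [-4.5, 0.7, 9.8]
width: 0.0138
finger_force: 4.9
```

drive_tool:
  steps: "0 0 0.001 0 0 0 16;0 0 0.001 0 0 0 16;0 0 0 0 0 0 16"

```text
time: 10.23
eef_pos: [0.6578, -0.0231, 0.0321]
tcp_rot: [3.141, 0.001, 1.548]
force: [-10.2, 1.5, 19.7]
width: 0.0138
finger_force: 10.2
```

Contact comes at TCP z ≈ 0.032, so the tips are 28 mm behind the reported TCP. I'll raise to clear the shelf by about 2.5 mm and push.

drive_tool:
  steps: "0 0 -0.003 0 0 0 16;0 0 -0.003 0 0 0 16;0 0 0 0 0 0 16;0 0 0 0 0 0 16"

```text
time: 10.57
eef_pos: [0.6568, -0.0229, 0.0335]
tcp_rot: [3.141, -0.0, 1.548]
force: [0.1, 0.3, -1.6]
width: 0.0136
finger_force: 0.0
```

drive_tool:
  steps: "0.005 0 0 0 0 0 16;0.005 0 0 0 0 0 16;0.005 0 0 0 0 0 16;0.005 0 0 0 0 0 16;0.005 0 0 0 0 0 16;0.005 0 0 0 0 0 16;0.005 0 0 0 0 0 16;0.005 0 0 0 0 0 16;0 0 0 0 0 0 16"

```text
time: 11.32
eef_pos: [0.6577, 0.0182, 0.0336]
tcp_rot: [3.142, -0.0, 1.548]
force: [-0.2, 0.5, 0.6]
width: 0.0137
finger_force: 0.0
```

drive_tool:
  steps: "0.005 0 0 0 0 0 16;0.005 0 0 0 0 0 16;0.005 0 0 0 0 0 16;0.005 0 0 0 0 0 16;0.005 0 0 0 0 0 16;0.005 0 0 0 0 0 16;0.005 0 0 0 0 0 16;0.005 0 0 0 0 0 16;0.005 0 0 0 0 0 16;0.003 0 0 0 0 0 16;0.001 0 0 0 0 0 16;0 0 0 0 0 0 16;-0.005 0 0 0 0 0 16;-0.01 0 0 0 0 0 16;0 0 -0.03 0 0 0 16;0 0 -0.04 0 0 0 16;0 0 -0.04 0 0 0 16;0 0 -0.04 0 0 0 16;0 0 -0.02 0 0 0 16;0 0 0 0 0 0 16"

```text
time: 12.98
eef_pos: [0.6622, 0.0496, 0.2116]
tcp_rot: [3.129, 0.001, 1.546]
force: [2.0, 0.4, 0.7]
width: 0.0137
finger_force: 0.0
```

```bash
python3 - <<'E'
from h import *
s,d=snap('wrist','w2.png'); print(s['eef_pos'],s['tcp_rot'],s['force'])
E
```

```text
[0.66220101 0.04955226 0.21156028] [3.12897856e+00 1.07113422e-03 1.54649645e+00] [2.03478844 0.42721151 0.7397332 ]
```

View pics/w2.png

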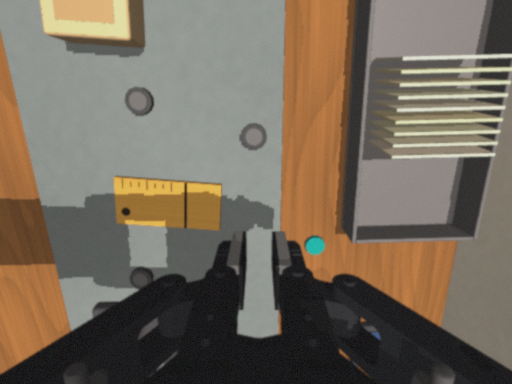

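The seal is now at (253,136), y ≈ 0.09, well clear of the gauge strip (v 178–230). Next I'll move behind the gauge and turn 90°.

drive_tool:
  steps: "-0.0048 -0.0263 0 0 0 0 30;-0.0048 -0.0263 0 0 0 0 30;-0.0048 -0.0263 0 0 0 0 30;-0.0048 -0.0263 0 0 0 0 30;-0.0048 -0.0263 0 0 0 0 30;-0.0048 -0.0263 0 0 0 0 30;-0.0048 -0.0263 0 0 0 0 30;0 0 0 0 0 0 30"

```text
time: 13.7
eef_pos: [0.4688, 0.0215, 0.2005]
tcp_rot: [-3.135, -0.001, 1.546]
force: [-0.6, -0.7, -0.2]
width: 0.0255
finger_force: 0.0
```

drive_tool:
  steps: "0 0 0 0 0 6.43 30;0 0 0 0 0 6.43 30;0 0 0 0 0 6.43 30;0 0 0 0 0 6.43 30;0 0 0 0 0 6.43 30;0 0 0 0 0 6.43 30;0 0 0 0 0 6.43 30;0 0 0 0 0 6.43 30;0 0 0 0 0 6.43 30;0 0 0 0 0 6.43 30;0 0 0 0 0 6.43 30;0 0 0 0 0 6.43 30;0 0 0 0 0 6.43 30;0 0 0 0 0 6.43 30;0 0 0 0 0 0 30;0 0 0 0 0 0 30;0 0 0 0 0 0 30"

```text
time: 15.12
eef_pos: [0.4734, 0.0216, 0.2027]
tcp_rot: [-3.141, 0.001, -0.022]
force: [0.2, 1.0, -0.9]
width: 0.0256
finger_force: 0.0
```

```bash
python3 - <<'E'
from h import *
s,d=snap('wrist','w3.png'); print(s['eef_pos'],s['tcp_rot'],s['force'])
E
```

```text
[0.47338875 0.021609   0.20274286] [-3.14133302e+00  1.46618495e-03 -2.16255626e-02] [ 0.24299405  0.97639791 -0.89759334]
```

View pics/w3.png

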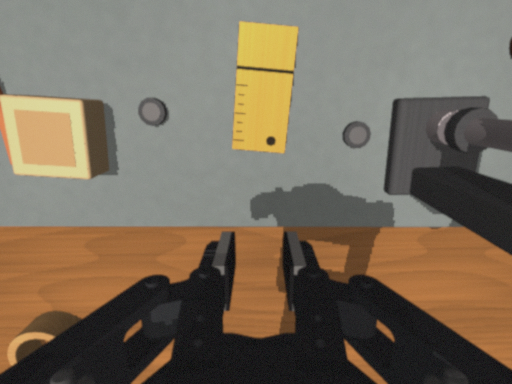

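The gauge's rear corners are at (233,149) and (285,153), its front corners at (239,22) and (299,28), and the groove at (265,70). The near shelf edge runs straight along v = 227.

```bash
python3 - <<'E'
from h import *
d=dict(np.load('pics/wrist.npz')); s=read_state()
print([ww(s,d,u,v,.068) for u,v in [(233,149.5),(285,153),(299,28),(239,22)]],'near edge',ww(s,d,10,227,.06),ww(s,d,480,227,.06))
E
```

```text
[array([0.502 , 0.0484]), array([ 0.4971, -0.0065]), array([ 0.615, -0.019]), array([0.6212, 0.0372])] near edge [0.415  0.3158] [ 0.4033 -0.2372]
```

drive_tool:
  steps: "0 0 0.03 0 0 0 30;0 0 0.03 0 0 0 30;0 0 0.03 0 0 0 30;0 0 0.03 0 0 0 30;0 0 0.02 0 0 0 30;0 0 0.012 0 0 0 30;0 0 0.006 0 0 0 30;0 0 0.003 0 0 0 30;0 0 0 0 0 0 30;0 0 0 0 0 0 30;0 0 0 0 0 0 30"

```text
time: 16.08
eef_pos: [0.4747, 0.0216, 0.0437]
tcp_rot: [3.141, -0.002, -0.023]
force: [0.4, -0.0, -0.4]
width: 0.026
finger_force: 0.0
```

drive_tool:
  steps: "0 0 0.0015 0 0 0 30;0 0 0.0015 0 0 0 30;0 0 0.0015 0 0 0 30;0 0 0 0 0 0 30;0 0 0 0 0 0 30"

```text
time: 16.5
eef_pos: [0.4736, 0.0218, 0.038]
tcp_rot: [-3.142, 0.0, -0.024]
force: [-0.1, -0.4, 0.1]
width: 0.0259
finger_force: 0.0
```

drive_tool:
  steps: "0 0 0.0015 0 0 0 30;0 0 0.0015 0 0 0 30;0 0 0.0015 0 0 0 30;0 0 0 0 0 0 30;0 0 0 0 0 0 30"

```text
time: 16.92
eef_pos: [0.4736, 0.0218, 0.0334]
tcp_rot: [-3.142, 0.0, -0.024]
force: [0.4, -0.3, 1.0]
width: 0.0255
finger_force: 0.0
```

drive_tool:
  steps: "0 0 0.0015 0 0 0 30;0 0 0.0015 0 0 0 30;0 0 0 0 0 0 30;0 0 0 0 0 0 30"

```text
time: 17.25
eef_pos: [0.4739, 0.0217, 0.0316]
tcp_rot: [3.141, 0.001, -0.023]
force: [-4.9, 0.4, 9.9]
width: 0.0257
finger_force: 4.9
```

drive_tool:
  steps: "0 0 -0.004 0 0 0 30;0 0 0 0 0 0 30;0.005 0 0 0 0 0 30;0.005 0 0 0 0 0 30;0.004 0 0 0 0 0 30;0.004 0 0 0 0 0 30;0.004 0 0 0 0 0 30;0.004 0 0 0 0 0 30;0.004 0 0 0 0 0 30;0.004 0 0 0 0 0 30;0.004 0 0 0 0 0 30;0.004 0 0 0 0 0 30;0.004 0 0 0 0 0 30;0 0 0 0 0 0 30"

```text
time: 18.42
eef_pos: [0.5208, 0.0206, 0.0348]
tcp_rot: [3.142, -0.001, -0.024]
force: [-0.2, -0.1, 0.4]
width: 0.0257
finger_force: 0.0
```

drive_tool:
  steps: "0.004 0 0 0 0 0 30;0.004 0 0 0 0 0 30;0.004 0 0 0 0 0 30;0.004 0 0 0 0 0 30;0.004 0 0 0 0 0 30;0.004 0 0 0 0 0 30;0.004 0 0 0 0 0 30;0.004 0 0 0 0 0 30;0.004 0 0 0 0 0 30;0.004 0 0 0 0 0 30;0.004 0 0 0 0 0 30;0.004 0 0 0 0 0 30;0.004 0 0 0 0 0 30;0.004 0 0 0 0 0 30;0 0 0 0 0 0 30;0 0 0 0 0 0 30"

```text
time: 19.75
eef_pos: [0.5764, 0.0193, 0.0347]
tcp_rot: [3.142, -0.001, -0.024]
force: [1.1, 0.9, 0.5]
width: 0.0255
finger_force: 0.0
```

```bash
python3 - <<'E'
from h import *
s,d=snap('wrist'); print(s['eef_pos'],s['tcp_rot'],s['force'])
a=cv2.resize(d['image'][0:300,130:400,::-1],None,fx=2,fy=2,interpolation=cv2.INTER_CUBIC)
cv2.imwrite('pics/w4.png',a)
E
```

```text
[0.57638121 0.01925349 0.03474625] [ 3.14150709e+00 -1.40462504e-03 -2.37302634e-02] [1.11952219 0.93856049 0.53277293]
```

View pics/w4.png

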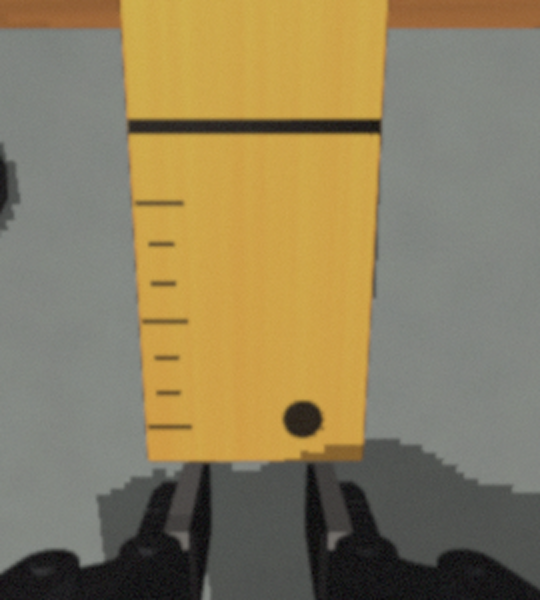

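The gauge is square to the edge. The groove is at crop (255,126), its rear edge at v = 461, and the shelf edge at v ≈ 27.

```bash
python3 - <<'E'
from h import *
d=dict(np.load('pics/wrist.npz')); s=read_state()
w=lambda a,b,z: ww(s,d,130+a/2-.25,b/2-.25,z)
print('groove',w(129,126.5,.068),w(381,126.5,.068),'edge',w(20,28,.06),w(500,28,.06),w(60,28,.06),'rear',w(149,461,.068),w(363,460,.068))
E
```

```text
groove [0.6687 0.0458] [ 0.6675 -0.0095] edge [0.6904 0.0698] [ 0.6879 -0.0367] [0.6902 0.0609] rear [0.5888 0.0476] [ 0.5878 -0.0079]
```

drive_tool:
  steps: "0.003 0 0 0 0 0 30;0.003 0 0 0 0 0 30;0.003 0 0 0 0 0 30;0.003 0 0 0 0 0 30;0.003 0 0 0 0 0 30;0.002 0 0 0 0 0 30;0.001 0 0 0 0 0 30;0 0 0 0 0 0 30;0 0 0 0 0 0 30"

```text
time: 20.55
eef_pos: [0.594, 0.0189, 0.0347]
tcp_rot: [3.142, -0.001, -0.024]
force: [0.2, 0.3, 0.2]
width: 0.0255
finger_force: 0.0
```

```bash
python3 - <<'E'
from h import *
s,d=snap('wrist'); print(s['eef_pos'],s['tcp_rot'],s['force'])
a=cv2.resize(d['image'][0:160,130:400,::-1],None,fx=2.9,fy=2.9,interpolation=cv2.INTER_CUBIC)
cv2.imwrite('pics/w5.png',a)
s,d=snap('top'); 
cv2.imwrite('pics/t5.png',cv2.resize(d['image'][110:230,180:300,::-1],None,fx=5,fy=5,interpolation=cv2.INTER_CUBIC))
E
```

```text
[0.59403864 0.01886559 0.03467505] [ 3.14155086e+00 -9.30698045e-04 -2.36853647e-02] [0.15109646 0.33883731 0.18780923]
```

View pics/w5.png

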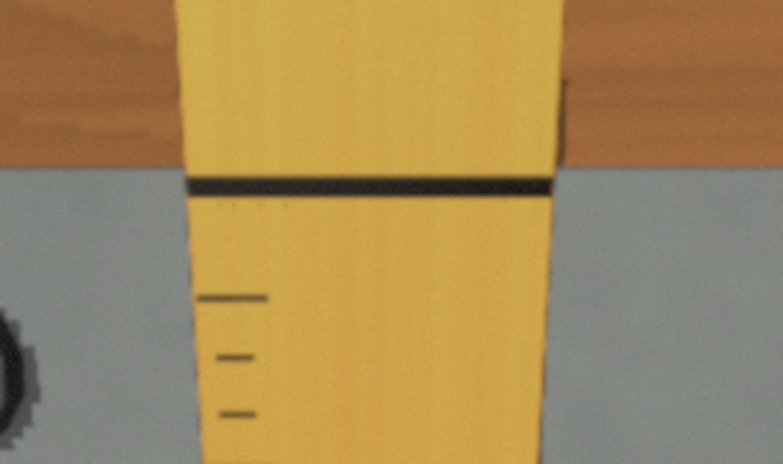

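The groove is at crop v = 187 and the shelf edge at v = 168.

```bash
python3 - <<'E'
from h import *
d=dict(np.load('pics/wrist.npz')); s=read_state()
w=lambda a,b,z: ww(s,d,130+(a+.5)/2.9-.5,(b+.5)/2.9-.5,z)
print('groove',w(187,187.3,.068),w(552,187,.068),'edge',w(60,168,.06),w(700,167.5,.06))
E
```

```text
groove [0.6861 0.0455] [ 0.6849 -0.0098] edge [0.6904 0.0671] [ 0.6881 -0.0349]
```

drive_tool:
  steps: "0.002 0 0 0 0 0 30;0.0013 0 0 0 0 0 30;0.0005 0 0 0 0 0 30;0 0 0 0 0 0 30;0 0 0 0 0 0 30;-0.005 0 0 0 0 0 30;-0.01 0 0 0 0 0 30;-0.01 0 0 0 0 0 30;0 0 -0.01 0 0 0 30;0 0 -0.03 0 0 0 30;0 0 -0.03 0 0 0 30;0 0 0 0 0 0 30;0 0 0 0 0 0 30;0 0 0 0 0 0 30"

```text
time: 21.82
eef_pos: [0.5726, 0.0194, 0.1048]
tcp_rot: [3.142, -0.001, -0.024]
force: [0.3, -0.3, -0.1]
width: 0.0257
finger_force: 0.0
```

```bash
python3 - <<'E'
from h import *
s,d=snap('wrist'); print(s['eef_pos'],s['tcp_rot'],s['force'])
a=cv2.resize(d['image'][0:200,130:400,::-1],None,fx=2.9,fy=2.9,interpolation=cv2.INTER_CUBIC)
cv2.imwrite('pics/w6.png',a)
E
```

```text
[0.57264139 0.01939866 0.10484164] [ 3.14153300e+00 -7.37523539e-04 -2.37140334e-02] [ 0.28455867 -0.29522824 -0.12473073]
```

View pics/w6.png

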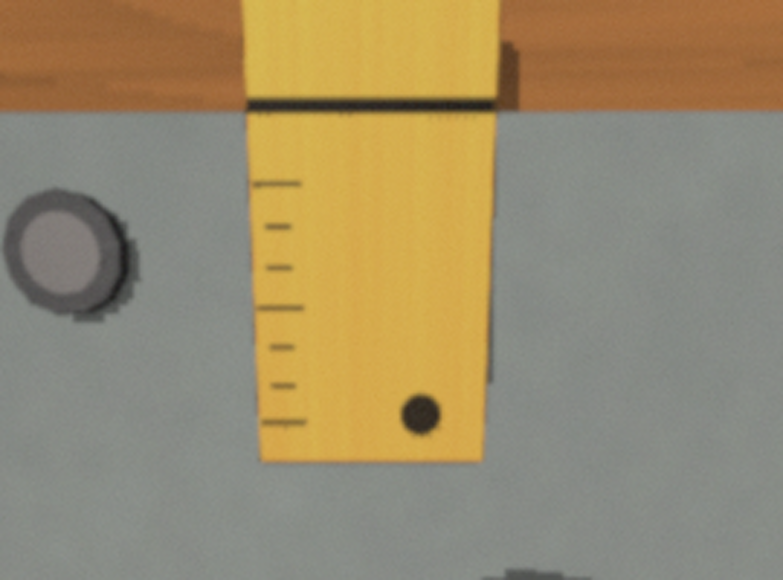

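The groove is at crop v = 105 and the edge at v = 111. The seal is at (65,252), standing clear.

```bash
python3 - <<'E'
from h import *
d=dict(np.load('pics/wrist.npz')); s=read_state()
w=lambda a,b,z: ww(s,d,130+(a+.5)/2.9-.5,(b+.5)/2.9-.5,z)
print('groove',w(247,105,.068),w(496,105,.068),'edge',w(60,111,.06),w(700,110.5,.06),'rear',w(262,461,.068),w(482,461,.068),'seal',w(60,252,.069))
E
```

```text
groove [0.6888 0.0453] [ 0.6876 -0.0098] edge [0.6902 0.0894] [ 0.6869 -0.0578] rear [0.6093 0.0469] [ 0.608  -0.0079] seal [0.6592 0.0903]
```

```bash
python3 -c "
from station import job; print(job.close_job())"
```

```text
the job is handed in; nothing more can be done
None
```

The seal sits aside on the shelf about 30 mm clear of the gauge, and the gauge lies square with its groove within about 0.5 mm of the customer's edge; I handed the job in at about 22 s and it returned no verdict.

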